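Assemble the solvent filter holder on the vacuum pot

ROBOT

A 7-joint arm with a two-finger parallel gripper is mounted at the origin on the work surface. World frame = base frame: x ahead of the robot, y to its left, z up, the work surface at z = 0. Lengths are in m, angles in rad, forces in N, time in s.
With the tool pointing down it reaches from about 0.425 to 0.925 m from the base axis. Payload 6.8 kg.
Tool frame: the origin (TCP) lies at the very end of the fingers, on their centre line; the grasp point (between the pads) lies 19 mm behind it; z points along the fingers, x is the direction in which the jaws open and shut, and the axes are right-handed (so a half turn about z gives the same grasp; the last joint's range is limited). The gripper opens to 85 mm and grips with 20 to 120 N. Pads are 22 mm wide; open, the fingers measure 114 mm over their backs; the gripper's body (76 mm by 85 mm) begins 54 mm behind the grasp point. The pads swing forward as they close: fully open they stand 13 mm farther back than shut.
Start: joints at [1.183, 0.477, 0.022, 1.555, -0.011, 1.109, -0.083], TCP at [0.186, -0.649, 0.231] pointing down, gripper open.
Joint ranges: [-2.96, 2.96], [-0.34, 2.1], [-1.41, 1.46], [0.24, 2.44], [-1.37, 4.51], [0.17, 1.92], [-2.96, 2.96]. Speed limits (rad/s): [2.39, 2.39, 3.14, 3.14, 3.14, 3.14, 3.14].

INTERFACE

Orientations are given as a unit quaternion [w, x, y, z].
In Python, from workcell import bot gives the robot as it stands.
- The arm moves only by the tool servo_tool, never from a script. Its argument "steps" is a list that holds one entry, the list of rows, each a list of 6 numbers: the shift along the world's x, y, z in m, then the turn, a rotation vector about the world's x, y, z in rad. In form: [[[tx, ty, tz, wx, wy, wz], ...]]. A call has 1 to 20 rows; each row is the pose to reach, as a shift and turn from the pose measured when the call began; what a row does not reach only later rows make up. A row lasts 1/12 s, in which the tool goes at most 41.7 mm and 7.16 degrees, less where a joint would pass 70% of its speed; a pose out of reach is approached as far as the arm can. A call with a gripper value outside its range is refused whole. "claw" is the opening, from 0 (shut) to 1 (fully open), set as the call begins (left out, the last holds). The fingers move at their own pace and stop on an object; "squeeze" is the grip in N (left out, the last holds). Time passes only in rows, so rows that repeat a pose let the fingers close. It gives the time, the measured TCP pose, the force and the opening at its end, in the units of the state.
- bot.get_state(): the state, without advancing time (a new reading comes with each control period).
- bot.read_camera(name): name is "side" or "top" or "wrist"; returns a dict with "color" (420x560x3 uint8, red, green, blue), "fx", "fy", "cx", "cy" (pixels), "origin" and "attitude" of the camera in the world; the wrist camera has in their place "tool_from_camera" (4x4, takes a point from camera to tool coordinates, whose origin is the TCP and whose axes are the tool frame's). Camera axes: x right, y down, z forward; pixel columns grow to the right and rows downward; lengths in m; the calibration is good to about 2 mm. A picture is of the moment at which its call begins: read the wrist's pose just before it. There is no depth.
- bot.hand_in(): hands the job in, once; it reports no verdict.
The state is a dict: "t": time; "q": joint angles; "joint_vel": joint speeds; "joint_torque": joint torques, N m; "eef_pos": TCP position; "tool_rot": TCP orientation; "wrist_force": force on the tool from outside, world axes, zero at the start; "ft_torque": the same for the moment, N m; "gripper_width": opening from 0.0 (shut) to 1.0 (fully open).
Only numpy, scipy, OpenCV 4.12 (cv2) and the standard library are available. Lean on these libraries where they do the work, as an engineer would, in place of code of your own. Each camera call takes 0.05 s, during which the arm holds its last target.

TASK

Put the solvent filter holder together on the steel pot that has the hose barb on its side, one piece after another from the bottom up: first the holder base over the pot's spigot, then the filter disc in the recess of the base, then the tall funnel over the disc, and last the lid on the funnel. Set each piece down upright and fully seated rather than dropping it, and let go. Leave the short funnel, the jar, the beaker and the vial rack where they are; the pot without a barb is not used.

Things in the scene. Friction and masses are not known exactly. Their poses are not given: they have to be found in the camera images.
- vacuum_pot: The receiver to build on: squat round stainless pot, 84 mm diameter, flat top 50 mm above the bench, fixed to it; in the middle of the top stands a round dark spigot, 27 mm diameter, 10 mm high (bevelled to 20 mm at its tip). A brass hose barb, 20 mm thick at its ridges, sticks out of its side along its own +x, 25 mm up, to 76 mm from the axis. Origin: centre of its underside, z up along its axis.
- plain_pot: The other receiver, not used: the same pot and spigot, fixed, but without a hose barb. Origin: centre of its underside, z up along its axis.
- base: Holder base: low stainless disc, 60 mm diameter, 24 mm high, lying right way up. Underneath a round socket, 36 mm diameter and 12 mm deep, goes over a pot's spigot so that the base rests on the pot's flat top; on top a round recess with a dark floor, 44 mm diameter and 4 mm deep (its floor 20 mm above the origin), takes the filter disc. Origin: centre of its underside, z up along its axis.
- filter: Filter disc: solid metal disc, 37 mm diameter, 16 mm thick, with small black holes on its top; in the recess of the base it stands 12 mm proud. Origin: centre of its underside, z up along its axis.
- tall_funnel: Tall funnel: straight stainless tube open at both ends, 70 mm high, 56 mm outer and 48 mm inner diameter, with a foot flange 62 mm across and 8 mm high at its lower end, standing on the flange. It goes over the filter disc and rests on the rim of the base. Origin: centre of its underside, z up along its axis.
- short_funnel: Short funnel, to be left alone: like the tall one (same diameters, same foot flange) but only 34 mm high and with two square lugs, 14 mm wide, on opposite sides of its foot (86 mm across them, along its y). Origin: centre of its underside, z up along its axis.
- lid: Funnel lid: stainless disc 62 mm diameter, 5 mm thick, over a plug 38 mm diameter and 6 mm high on which it stands; on top a black knob, 20 mm diameter, 20 mm high, from 11 to 31 mm above the origin. The plug drops into the funnel's mouth and the disc rests on its rim (origin then 6 mm below the rim). Origin: centre of its underside, z up along its axis.
- amber_jar: Bystander: small loose amber jar with a blue cap and a paper label, 52 mm diameter, 65 mm high. Origin: centre of its underside, z up along its axis.
- beaker: Bystander: small loose white plastic beaker, open, 54 mm diameter at the rim, 60 mm high. Origin: centre of its underside, z up along its axis.
- vial_rack: Bystander: loose grey rack 50 x 120 mm (long side along its y) with blue-capped vials, 46 mm high, beyond the pots. Origin: centre of its underside, z up along its axis.
There are look-alikes about, which are no part of the job. What is shaped like the lid but orange is not meant. Several things look just like the filter: the one meant starts farthest from the robot's base.

How it is judged:
By the outcome, as a careful person would: the job done as asked, in the order asked, and still so for the second after the job is handed in, with the robot touching nothing.
It also fails if it takes over 128 s, if anything falls off the work surface, if the arm or the gripper's body presses on something with over 40 N, if the wrist force passes 120 N, or if a joint passes its speed limit or range.

## Working session

There is one attempt and no reset: what is moved stays moved. The work goes in short steps, Python scripts to look and compute and a tool call to move; the robot and the scene stay as the last step left them, time stands still between calls to the robot, and variables do not carry over. Pictures are saved under pics/ and viewed, and the job is handed in when it is done.

Besides the shell and the picture viewer there is one more tool, called after ">>>" in YAML: its name, and indented under it one key for each argument. servo_tool: Moves the arm, as the interface text tells. Its arguments: {"type":"object","properties":{"steps":{"type":"array"},"claw":{"type":"number"},"squeeze":{"type":"number"}},"required":["steps"]}

```bash
mkdir -p pics
cat > h.py <<'E'
import numpy as np,cv2
from workcell import bot
from scipy.spatial.transform import Rotation as R
def cam(n):
    s=bot.get_state(); return bot.read_camera(n),s
def save(im,fn): cv2.imwrite('pics/'+fn,cv2.cvtColor(im,cv2.COLOR_RGB2BGR))
E
python3 - <<'E'
from h import *
import pickle
for n in ['side','top','wrist']:
    c,s=cam(n); save(c['color'],n+'0.png'); pickle.dump((c,s),open(n+'0.pkl','wb'))
    print(n,{k:np.round(v,4).tolist() for k,v in c.items() if k!='color'})
print({k:np.round(v,3).tolist() for k,v in s.items()})
E
```

```text
side {'fx': 383.6742, 'fy': 383.6742, 'cx': 285.5069, 'cy': 203.7939, 'origin': [0.2331, 0.6791, 0.61], 'attitude': [0.0896, -0.2045, 0.874, -0.4317]}
top {'fx': 515.7598, 'fy': 515.7598, 'cx': 285.4037, 'cy': 212.2338, 'origin': [0.2578, -0.0084, 1.3247], 'attitude': [0.076, -0.6892, 0.7164, -0.0776]}
wrist {'fx': 305.4366, 'fy': 305.4366, 'cx': 277.0724, 'cy': 212.4105, 'tool_from_camera': [[1.0, -0.0002, -0.0003, -0.0001], [0.0002, 0.9565, 0.2917, -0.0736], [0.0002, -0.2917, 0.9565, -0.1425], [0.0, 0.0, 0.0, 1.0]]}
{'t': 0.1, 'q': [1.183, 0.478, 0.022, 1.556, -0.012, 1.109, -0.083], 'joint_vel': [-0.001, -0.001, 0.001, -0.002, -0.001, 0.002, 0.001], 'joint_torque': [0.005, -59.777, 1.614, -28.196, 0.013, 0.005, -0.0], 'eef_pos': [0.186, -0.648, 0.23], 'tool_rot': [-0.0, 0.799, -0.602, -0.001], 'wrist_force': [-0.251, 0.331, -1.254], 'ft_torque': [0.02, -0.032, 0.013], 'gripper_width': 0.996}
```

View pics/top0.png

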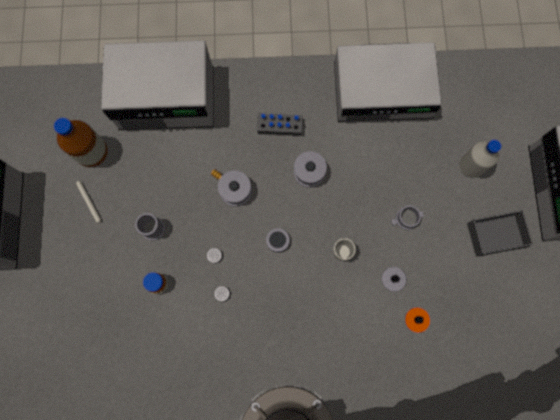

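View pics/side0.png

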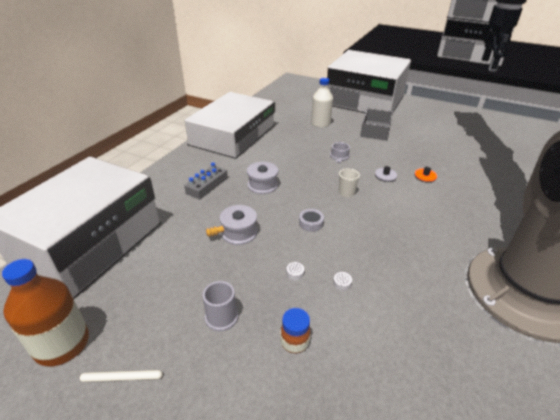

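View pics/wrist0.png

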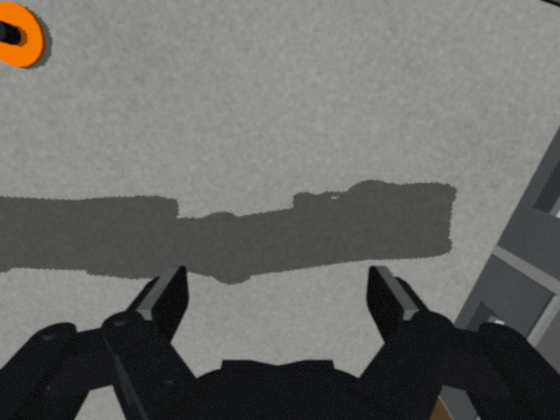

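```bash
cat >> h.py <<'E'
def camT(c,s=None):
    if 'origin' in c:
        q=c['attitude']; return R.from_quat([q[1],q[2],q[3],q[0]]).as_matrix(),np.array(c['origin'])
    q=s['tool_rot']; Rt=R.from_quat([q[1],q[2],q[3],q[0]]).as_matrix(); M=np.array(c['tool_from_camera'])
    return Rt@M[:3,:3], Rt@M[:3,3]+np.array(s['eef_pos'])
def pix(c,s,u,v,z):
    Rm,o=camT(c,s); d=Rm@np.array([(u-c['cx'])/c['fx'],(v-c['cy'])/c['fy'],1]); return o+d*(z-o[2])/d[2]
def proj(c,s,p):
    Rm,o=camT(c,s); x=Rm.T@(np.asarray(p)-o); return np.array([c['fx']*x[0]/x[2]+c['cx'],c['fy']*x[1]/x[2]+c['cy']])
E
python3 - <<'E'
from h import *
import pickle
c,s=pickle.load(open('top0.pkl','rb'))
for n,u,v,z in [('filterA',214,255,.016),('filterB',222,293.5,.016),('base',278,240,.024),('vpot',234.5,187,.055),('barbtip',213,173,.025),('ppot',310.5,168,.055),('tall',147,223,.07),('short',410,216,.034),('lid',394.5,278.5,.011),('orange',418,320,.011),('jar',153,282,.065),('beaker',345,248,.06),('rack',280,124,.04)]:
    p=pix(c,s,u,v,z); print(n,p.round(4),np.hypot(p[0],p[1]).round(3))
im=c['color'][100:340,90:450]; save(cv2.resize(im,None,fx=2.2,fy=2.2,interpolation=cv2.INTER_CUBIC),'topz.png')
E
```

```text
filterA [0.4427 0.1694 0.016 ] 0.474
filterB [0.3446 0.1502 0.016 ] 0.376
base [0.4737 0.0047 0.024 ] 0.474
vpot [0.6095 0.1104 0.055 ] 0.619
barbtip [0.6581 0.169  0.025 ] 0.679
ppot [ 0.6525 -0.0857  0.055 ] 0.658
tall [0.5214 0.3276 0.07  ] 0.616
short [ 0.521  -0.3349  0.034 ] 0.619
lid [ 0.3657 -0.2868  0.011 ] 0.465
orange [ 0.2607 -0.3367  0.011 ] 0.426
jar [0.3755 0.3115 0.065 ] 0.488
beaker [ 0.4413 -0.1605  0.06  ] 0.47
rack [ 0.782  -0.0118  0.04  ] 0.782
```

View pics/topz.png

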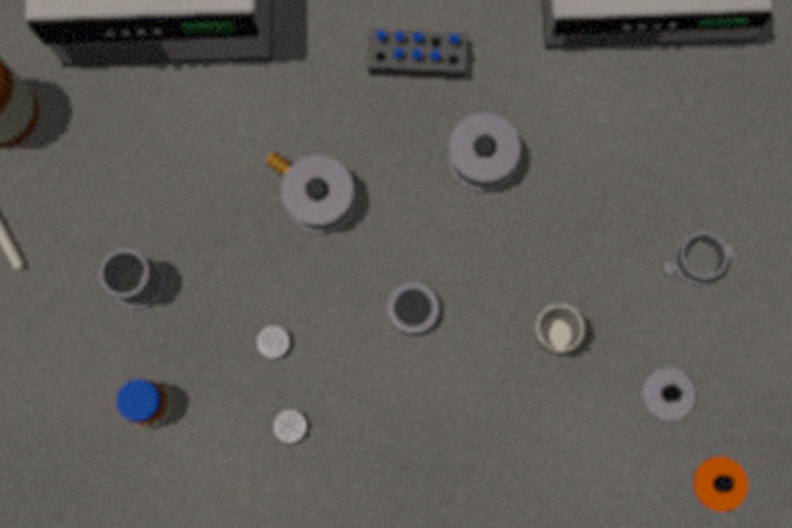

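>>> servo_tool:
  steps:
    - [[0.288, 0.653, 0.02, 0, 0, -0.28], [0.288, 0.653, 0.02, 0, 0, -0.28], [0.288, 0.653, 0.02, 0, 0, -0.28], [0.288, 0.653, 0.02, 0, 0, -0.28], [0.288, 0.653, 0.02, 0, 0, -0.28], [0.288, 0.653, 0.02, 0, 0, -0.28], [0.288, 0.653, 0.02, 0, 0, -0.28], [0.288, 0.653, 0.02, 0, 0, -0.28], [0.288, 0.653, 0.02, 0, 0, -0.28], [0.288, 0.653, 0.02, 0, 0, -0.28], [0.288, 0.653, 0.02, 0, 0, -0.28], [0.288, 0.653, 0.02, 0, 0, -0.28], [0.288, 0.653, 0.02, 0, 0, -0.28], [0.288, 0.653, 0.02, 0, 0, -0.28], [0.288, 0.653, 0.02, 0, 0, -0.28], [0.288, 0.653, 0.02, 0, 0, -0.28], [0.288, 0.653, 0.02, 0, 0, -0.28], [0.288, 0.653, 0.02, 0, 0, -0.28], [0.288, 0.653, 0.02, 0, 0, -0.28], [0.288, 0.653, 0.02, 0, 0, -0.28]]
  claw: 1

```text
t: 1.82
eef_pos: [0.4738, 0.0042, 0.2501]
tool_rot: [0.0, 0.707, -0.707, -0.001]
wrist_force: [-0.6, -1.4, 0.2]
gripper_width: 0.997
```

```bash
cat > snap.py <<'E'
import sys,pickle
from h import *
n=sys.argv[1]; f=sys.argv[2]
c,s=cam(n); pickle.dump((c,s),open(f+'.pkl','wb')); save(c['color'],f+'.png')
print({k:np.round(s[k],4).tolist() for k in ['t','eef_pos','tool_rot','wrist_force','gripper_width']})
E
python3 snap.py wrist w1
```

```text
{'t': 1.8167, 'eef_pos': [0.4738, 0.0042, 0.2501], 'tool_rot': [0.0001, 0.7072, -0.707, -0.0008], 'wrist_force': [-0.6133, -1.4091, 0.1754], 'gripper_width': 0.997}
```

View pics/w1.png

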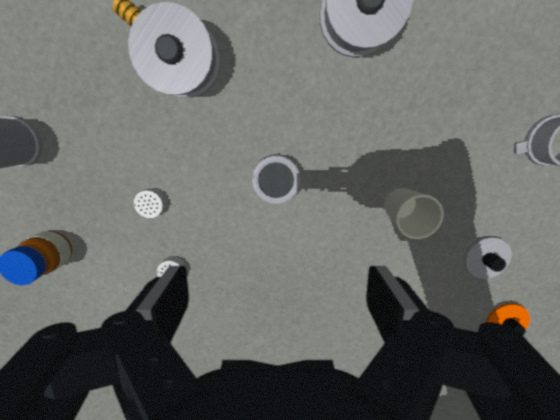

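Run:
```python
from h import *
import pickle
c,s=pickle.load(open('w1.pkl','rb'))
for n,u,v,z in [('base',276,179.5,.024),('vpot',172,48,.05),('spig',169,48.5,.06),('filterA',148.5,204,.016),('lid',489,256,.011),('beaker',420,216,.06)]:
    print(n,pix(c,s,u,v,z).round(4))
im=c['color']; a=cv2.resize(im[140:220,230:330],None,fx=4,fy=4,interpolation=cv2.INTER_CUBIC); b=cv2.resize(im[0:110,110:230],None,fx=3.3,fy=3.3,interpolation=cv2.INTER_CUBIC)
b=cv2.resize(b,(400,367)); a=cv2.resize(a,(400,320)); a=np.vstack([a,np.zeros((47,400,3),np.uint8)]); save(np.hstack([a,b]),'w1z.png')
```

```text
base [0.4767 0.0057 0.024 ]
vpot [0.6158 0.1102 0.05  ]
spig [0.6133 0.1101 0.06  ]
filterA [0.4434 0.1689 0.016 ]
lid [ 0.3686 -0.285   0.011 ]
beaker [ 0.4415 -0.1589  0.06  ]
```

View pics/w1z.png

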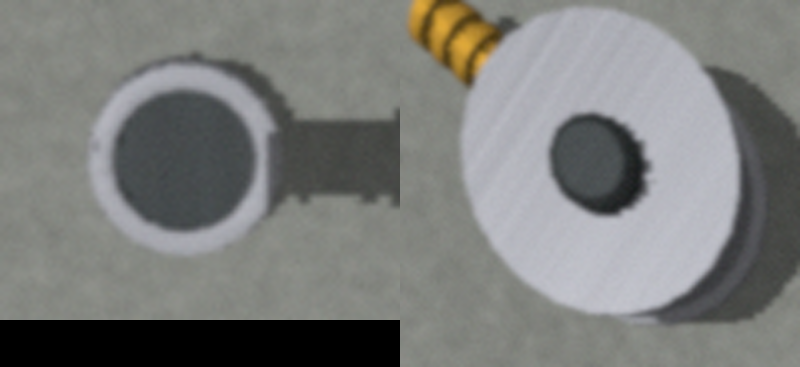

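>>> servo_tool:
  steps:
    - [[0.0025, 0.001, -0.04, 0, 0, 0], [0.0025, 0.001, -0.08, 0, 0, 0], [0.0025, 0.001, -0.12, 0, 0, 0], [0.0025, 0.001, -0.16, 0, 0, 0], [0.0025, 0.001, -0.19, 0, 0, 0], [0.0025, 0.001, -0.21, 0, 0, 0], [0.0025, 0.001, -0.225, 0, 0, 0], [0.0025, 0.001, -0.236, 0, 0, 0], [0.0025, 0.001, -0.242, 0, 0, 0], [0.0025, 0.001, -0.244, 0, 0, 0], [0.0025, 0.001, -0.244, 0, 0, 0], [0.0025, 0.001, -0.244, 0, 0, 0]]

```text
t: 2.87
eef_pos: [0.4767, 0.0039, 0.0069]
tool_rot: [0.0, -0.706, 0.708, 0.0]
wrist_force: [0.1, -0.2, 0.4]
gripper_width: 1.003
```

>>> servo_tool:
  steps:
    - [[0, 0, 0, 0, 0, 0], [0, 0, 0, 0, 0, 0], [0, 0, 0, 0, 0, 0], [0, 0, 0, 0, 0, 0], [0, 0, 0, 0, 0, 0], [0, 0, 0, 0, 0, 0], [0, 0, 0, 0, 0, 0], [0, 0, 0, 0, 0, 0], [0, 0, 0, 0, 0, 0], [0, 0, 0, 0, 0, 0]]
  claw: 0
  squeeze: 50

```text
t: 3.7
eef_pos: [0.4776, 0.0041, 0.0083]
tool_rot: [0.001, -0.706, 0.708, -0.001]
wrist_force: [-3.3, 0.8, 13.1]
gripper_width: 0.683
```

```bash
python3 snap.py wrist w2; python3 snap.py side s2
python3 - <<'E'
import cv2
a=cv2.imread('pics/s2.png')[180:260,260:360]; cv2.imwrite('pics/s2z.png',cv2.resize(a,None,fx=6,fy=6,interpolation=2))
E
```

```text
{'t': 3.7, 'eef_pos': [0.4776, 0.0041, 0.0083], 'tool_rot': [0.0008, -0.7063, 0.7079, -0.0006], 'wrist_force': [-3.3006, 0.7745, 13.0664], 'gripper_width': 0.6831}
{'t': 3.75, 'eef_pos': [0.4776, 0.0041, 0.0083], 'tool_rot': [0.0008, -0.7063, 0.7079, -0.0006], 'wrist_force': [-2.0791, -0.4497, 12.4221], 'gripper_width': 0.6817}
```

View pics/w2.png

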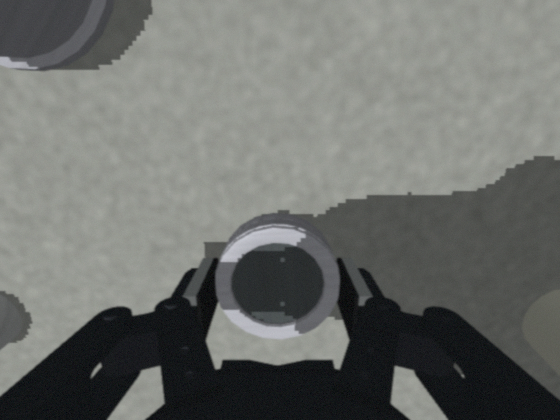

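View pics/s2z.png

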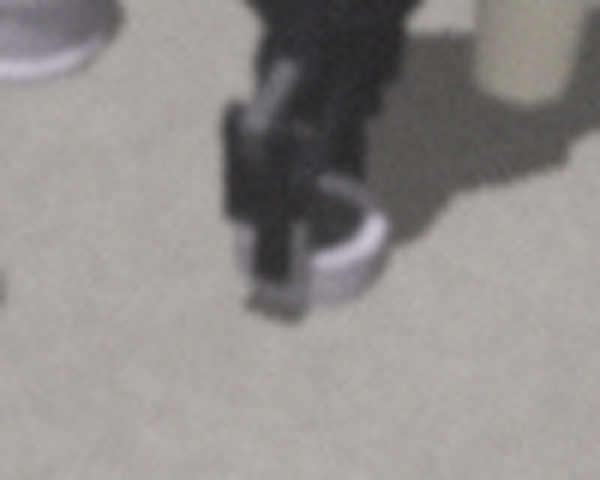

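>>> servo_tool:
  steps:
    - [[0, 0, 0.01, 0, 0, 0], [0, 0, 0.03, 0, 0, 0], [0, 0, 0.07, 0, 0, 0], [0, 0, 0.11, 0, 0, 0], [0.01, 0.02, 0.145, 0, 0, 0], [0.03, 0.04, 0.165, 0, 0, 0], [0.05, 0.065, 0.18, 0, 0, 0], [0.07, 0.09, 0.19, 0, 0, 0], [0.08, 0.106, 0.19, 0, 0, 0], [0.08, 0.106, 0.19, 0, 0, 0], [0.08, 0.106, 0.19, 0, 0, 0], [0.08, 0.106, 0.19, 0, 0, 0]]

```text
t: 4.8
eef_pos: [0.5566, 0.1091, 0.1981]
tool_rot: [-0.0, -0.706, 0.708, -0.0]
wrist_force: [0.5, -0.2, -2.6]
gripper_width: 0.679
```

```bash
python3 snap.py wrist w3
```

```text
{'t': 4.8, 'eef_pos': [0.5566, 0.1091, 0.1981], 'tool_rot': [-0.0, -0.7062, 0.708, -0.0005], 'wrist_force': [0.5049, -0.1846, -2.5776], 'gripper_width': 0.6789}
```

View pics/w3.png

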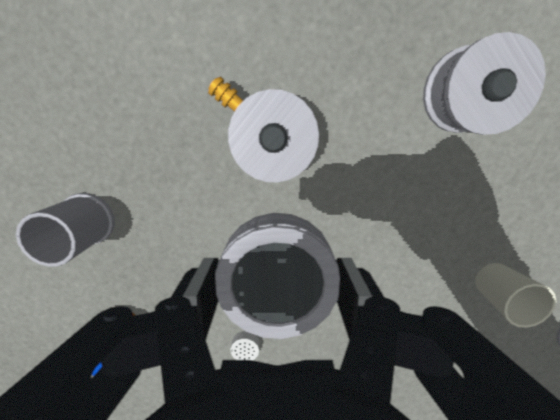

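Run:
```python
from h import *
import pickle
c,s=pickle.load(open('w3.pkl','rb'))
for n,u,v,z in [('pot',273.7,136,.05),('spig',273,137.5,.06),('L',228,136,.05),('R',319,136,.05),('T',274,90,.05),('B',274,182,.05),('filterA',245,349,.016)]:
    print(n,pix(c,s,u,v,z).round(4))
z=s['eef_pos'][2]+.0157
for u,v in [(278,282),(217,282),(338,282),(278,227),(278,338)]: print('base',pix(c,s,u,v,z).round(4))
save(cv2.resize(c['color'][200:350,190:370],None,fx=4,fy=4,interpolation=cv2.INTER_CUBIC),'w3z.png')
```

```text
pot [0.6155 0.1119 0.05  ]
spig [0.6147 0.1125 0.06  ]
L [0.6156 0.1542 0.05  ]
R [0.6154 0.0701 0.05  ]
T [0.6551 0.1114 0.05  ]
B [0.5723 0.1119 0.05  ]
filterA [0.3478 0.1508 0.016 ]
base [0.5575 0.1086 0.2138]
base [0.5576 0.1371 0.2138]
base [0.5574 0.0806 0.2138]
base [0.5848 0.1086 0.2138]
base [0.5263 0.1087 0.2138]
```

View pics/w3z.png

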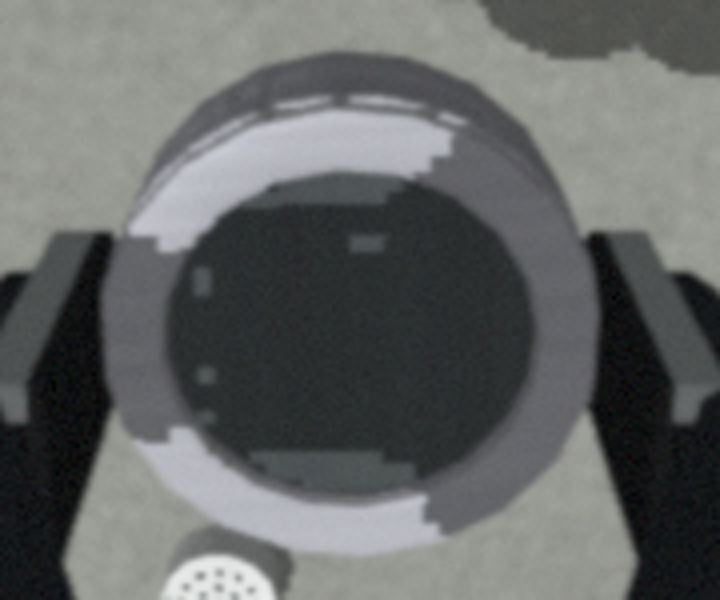

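>>> servo_tool:
  steps:
    - [[0.02, 0.001, -0.02, 0, 0, 0], [0.045, 0.002, -0.05, 0, 0, 0], [0.0584, 0.003, -0.08, 0, 0, 0], [0.0584, 0.003, -0.105, 0, 0, 0], [0.0584, 0.003, -0.115, 0, 0, 0], [0.0584, 0.003, -0.12, 0, 0, 0], [0.0584, 0.003, -0.125, 0, 0, 0], [0.0584, 0.003, -0.13, 0, 0, 0], [0.0584, 0.003, -0.134, 0, 0, 0], [0.0584, 0.003, -0.137, 0, 0, 0], [0.0584, 0.003, -0.1375, 0, 0, 0], [0.0584, 0.003, -0.1375, 0, 0, 0]]

```text
t: 5.85
eef_pos: [0.6151, 0.1117, 0.0609]
tool_rot: [0.0, -0.706, 0.708, -0.001]
wrist_force: [0.1, -0.1, -1.9]
gripper_width: 0.678
```

```bash
python3 snap.py wrist w4; python3 snap.py side s4
python3 - <<'E'
import cv2
a=cv2.imread('pics/s4.png')[170:260,190:290]; cv2.imwrite('pics/s4z.png',cv2.resize(a,None,fx=6,fy=6,interpolation=2))
E
```

```text
{'t': 5.85, 'eef_pos': [0.6151, 0.1117, 0.0609], 'tool_rot': [0.0001, -0.7059, 0.7083, -0.0007], 'wrist_force': [0.1431, -0.1438, -1.8673], 'gripper_width': 0.6781}
{'t': 5.9, 'eef_pos': [0.6153, 0.1117, 0.0609], 'tool_rot': [0.0002, -0.7059, 0.7083, -0.0008], 'wrist_force': [-0.0797, -0.2628, -1.5036], 'gripper_width': 0.6789}
```

View pics/w4.png

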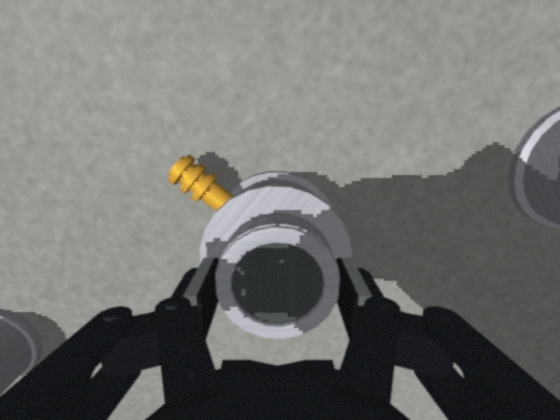

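View pics/s4z.png

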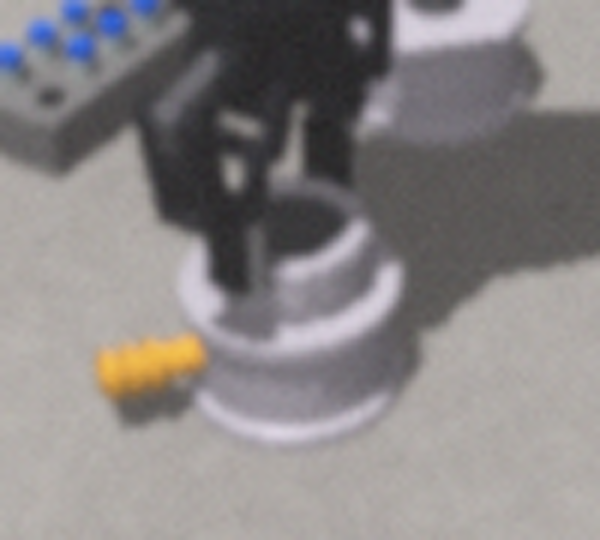

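Base is about 2.5 mm above the top, no contact force; lower on.

>>> servo_tool:
  steps:
    - [[0, 0, -0.001, 0, 0, 0], [0, 0, -0.002, 0, 0, 0], [0, 0, -0.0025, 0, 0, 0], [0, 0, -0.003, 0, 0, 0], [0, 0, -0.003, 0, 0, 0], [0, 0, -0.003, 0, 0, 0]]

```text
t: 6.45
eef_pos: [0.6154, 0.1118, 0.0585]
tool_rot: [0.0, -0.706, 0.708, -0.001]
wrist_force: [-3.4, -0.5, 6.5]
gripper_width: 0.679
```

>>> servo_tool:
  steps:
    - [[0, 0, 0, 0, 0, 0], [0, 0, 0, 0, 0, 0], [0, 0, 0, 0, 0, 0], [0, 0, 0, 0, 0, 0], [0, 0, 0, 0, 0, 0], [0, 0, 0, 0, 0, 0], [0, 0, 0.02, 0, 0, 0], [0, 0, 0.06, 0, 0, 0], [0, 0, 0.1, 0, 0, 0], [0, 0, 0.12, 0, 0, 0], [0, 0, 0.12, 0, 0, 0], [0, 0, 0.12, 0, 0, 0]]
  claw: 1

```text
t: 7.45
eef_pos: [0.6163, 0.112, 0.18]
tool_rot: [0.002, -0.706, 0.708, -0.002]
wrist_force: [-0.8, 0.8, -0.6]
gripper_width: 1.001
```

```bash
python3 snap.py wrist w5; python3 snap.py side s5
python3 - <<'E'
import cv2,numpy as np
a=cv2.imread('pics/s5.png')[170:260,190:290]; a=cv2.resize(a,(400,360),interpolation=2)
b=cv2.resize(cv2.imread('pics/w5.png')[160:280,220:340],(360,360),interpolation=2)
cv2.imwrite('pics/c5.png',np.hstack([a,b]))
E
```

```text
{'t': 7.45, 'eef_pos': [0.6163, 0.112, 0.18], 'tool_rot': [0.0015, -0.7059, 0.7083, -0.0018], 'wrist_force': [-0.7662, 0.8208, -0.6339], 'gripper_width': 1.0011}
{'t': 7.5, 'eef_pos': [0.6152, 0.1116, 0.1783], 'tool_rot': [0.0002, -0.7059, 0.7083, -0.001], 'wrist_force': [0.0436, -1.2088, 0.1402], 'gripper_width': 0.9974}
```

View pics/w5.png

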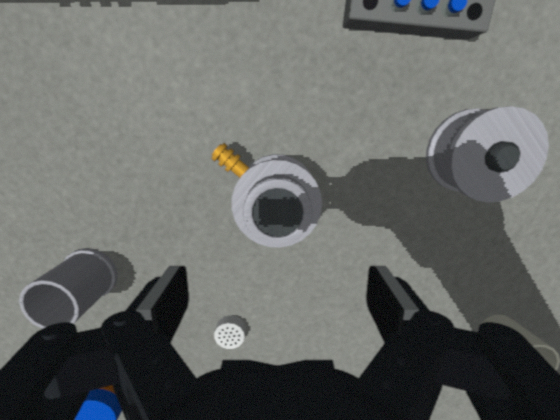

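View pics/c5.png

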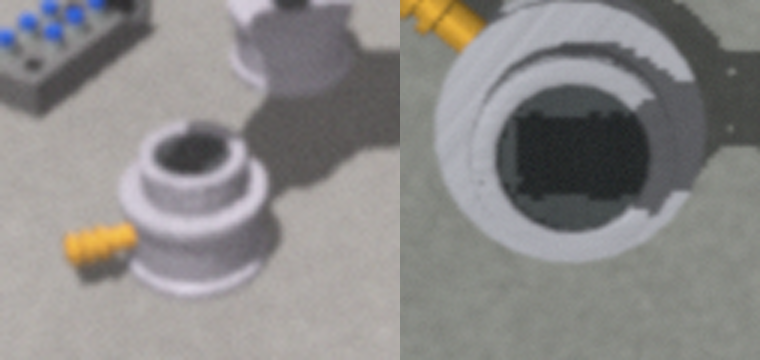

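Run:
```python
from h import *
import pickle
c,s=pickle.load(open('w5.pkl','rb'))
for n,u,v,z in [('recess',277.8,212.7,.074),('spot',276.5,204,.05),('filterA',229.5,334,.016),('tall',49,306,.07)]:
    print(n,pix(c,s,u,v,z).round(4))
```

```text
recess [0.6143 0.1113 0.074 ]
spot [0.6154 0.1125 0.05  ]
filterA [0.4461 0.1692 0.016 ]
tall [0.5212 0.3294 0.07  ]
```

>>> servo_tool:
  steps:
    - [[-0.03, 0.01, 0, 0, 0, 0], [-0.07, 0.02, 0, 0, 0, 0], [-0.11, 0.035, -0.01, 0, 0, 0], [-0.145, 0.05, -0.03, 0, 0, 0], [-0.17, 0.0575, -0.05, 0, 0, 0], [-0.17, 0.0575, -0.07, 0, 0, 0], [-0.17, 0.0575, -0.08, 0, 0, 0], [-0.17, 0.0575, -0.08, 0, 0, 0], [-0.17, 0.0575, -0.08, 0, 0, 0], [-0.17, 0.0575, -0.08, 0, 0, 0]]

```text
t: 8.38
eef_pos: [0.4459, 0.1688, 0.0978]
tool_rot: [-0.0, -0.705, 0.709, -0.001]
wrist_force: [-0.4, -0.2, 0.4]
gripper_width: 0.998
```

```bash
python3 snap.py wrist w6
```

```text
{'t': 8.3833, 'eef_pos': [0.4459, 0.1688, 0.0978], 'tool_rot': [-0.0001, -0.7054, 0.7088, -0.0006], 'wrist_force': [-0.4203, -0.1558, 0.4018], 'gripper_width': 0.998}
```

View pics/w6.png

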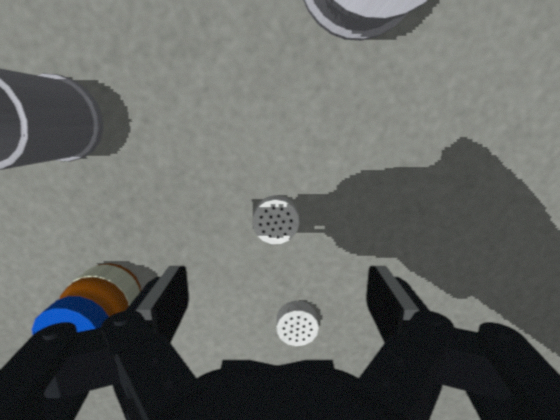

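Run:
```python
from h import *
import pickle
c,s=pickle.load(open('w6.pkl','rb'))
for u,v in [(275.5,222),(275.5,199),(275.5,245),(252,222),(299,222)]:
    print(pix(c,s,u,v,.016).round(4))
```

```text
[0.4434 0.17   0.016 ]
[0.4617 0.1698 0.016 ]
[0.4241 0.1701 0.016 ]
[0.4434 0.1882 0.016 ]
[0.4433 0.1518 0.016 ]
```

>>> servo_tool:
  steps:
    - [[-0.0027, 0.0012, -0.03, 0, 0, 0], [-0.0027, 0.0012, -0.055, 0, 0, 0], [-0.0027, 0.0012, -0.072, 0, 0, 0], [-0.0027, 0.0012, -0.084, 0, 0, 0], [-0.0027, 0.0012, -0.09, 0, 0, 0], [-0.0027, 0.0012, -0.092, 0, 0, 0], [-0.0027, 0.0012, -0.092, 0, 0, 0]]

```text
t: 9.02
eef_pos: [0.444, 0.1702, 0.0063]
tool_rot: [0.0, -0.705, 0.709, -0.001]
wrist_force: [-0.1, 0.1, 1.6]
gripper_width: 1.003
```

>>> servo_tool:
  steps:
    - [[0, 0, 0, 0, 0, 0], [0, 0, 0, 0, 0, 0], [0, 0, 0, 0, 0, 0], [0, 0, 0, 0, 0, 0], [0, 0, 0, 0, 0, 0], [0, 0, 0, 0, 0, 0], [0, 0, 0, 0, 0, 0], [0, 0, 0, 0, 0, 0], [0, 0, 0, 0, 0, 0], [0, 0, 0, 0, 0, 0], [0, 0, 0, 0, 0, 0], [0, 0, 0, 0, 0, 0]]
  claw: 0
  squeeze: 40

```text
t: 10.02
eef_pos: [0.4444, 0.1702, 0.0072]
tool_rot: [0.001, -0.705, 0.709, -0.001]
wrist_force: [-1.0, -1.1, 7.2]
gripper_width: 0.407
```

```bash
python3 snap.py wrist w7
python3 - <<'E'
import cv2
a=cv2.imread('pics/w7.png')[200:350,190:370]; cv2.imwrite('pics/w7z.png',cv2.resize(a,None,fx=4,fy=4,interpolation=2))
E
```

```text
{'t': 10.0167, 'eef_pos': [0.4444, 0.1702, 0.0072], 'tool_rot': [0.0008, -0.7052, 0.709, -0.0013], 'wrist_force': [-0.9528, -1.144, 7.198], 'gripper_width': 0.4065}
```

View pics/w7z.png

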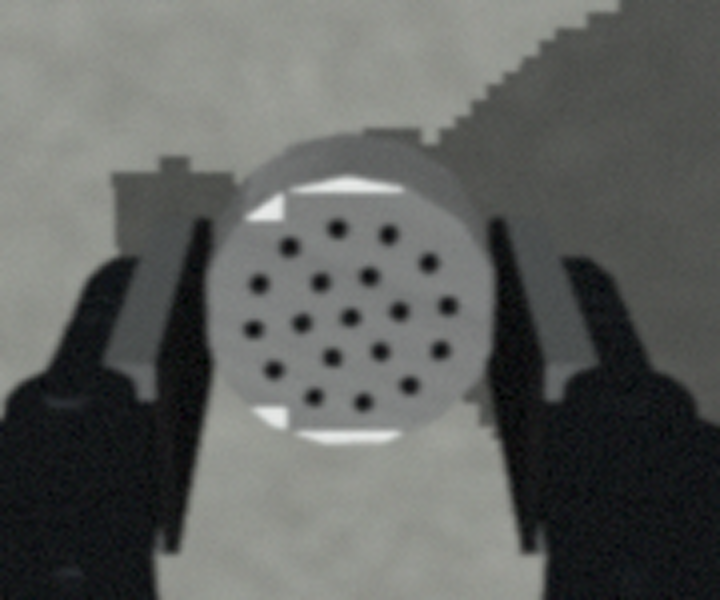

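>>> servo_tool:
  steps:
    - [[0, 0, 0.01, 0, 0, 0], [0, 0, 0.03, 0, 0, 0], [0, 0, 0.065, 0, 0, 0], [0, 0, 0.1, 0, 0, 0], [0.02, -0.005, 0.12, 0, 0, 0], [0.055, -0.018, 0.13, 0, 0, 0], [0.09, -0.03, 0.13, 0, 0, 0], [0.125, -0.045, 0.13, 0, 0, 0], [0.155, -0.055, 0.13, 0, 0, 0], [0.171, -0.059, 0.12, 0, 0, 0], [0.171, -0.059, 0.11, 0, 0, 0], [0.171, -0.059, 0.1, 0, 0, 0], [0.171, -0.059, 0.1, 0, 0, 0], [0.171, -0.059, 0.1, 0, 0, 0]]

```text
t: 11.23
eef_pos: [0.6135, 0.1119, 0.1066]
tool_rot: [-0.0, -0.706, 0.708, -0.0]
wrist_force: [-1.1, -0.3, 0.1]
gripper_width: 0.403
```

```bash
python3 snap.py wrist w8
python3 - <<'E'
from h import *
import pickle
c,s=pickle.load(open('w7.pkl','rb')); print('filter off',(pix(c,s,277.5,279.3,.016)-s['eef_pos']).round(4))
c,s=pickle.load(open('w8.pkl','rb'))
save(cv2.resize(c['color'][170:350,180:380],(800,720)),'w8z.png')
save(cv2.resize(c['color'][170:320,180:380],(800,600)),'w8z.png')
E
```

```text
{'t': 11.2333, 'eef_pos': [0.6135, 0.1119, 0.1066], 'tool_rot': [-0.0002, -0.7058, 0.7084, -0.0004], 'wrist_force': [-1.1167, -0.2673, 0.1451], 'gripper_width': 0.4034}
filter off [-0.0015 -0.0002  0.0088]
```

View pics/w8z.png

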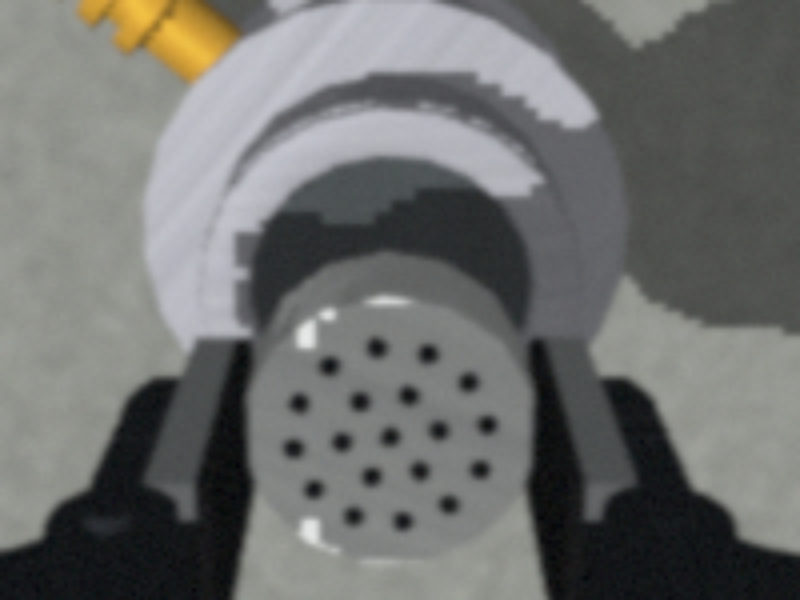

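Run:
```python
from h import *
import pickle
c,s=pickle.load(open('w8.pkl','rb'))
print(pix(c,s,278,209.2,.074)-[.022,0,0], pix(c,s,278,197.5,.074)-[.030,0,0],pix(c,s,277.5,279.4,s['eef_pos'][2]+.0088))
```

```text
[0.61366727 0.11123239 0.074     ] [0.61286929 0.11120993 0.074     ] [0.61191659 0.11169404 0.11539269]
```

>>> servo_tool:
  steps:
    - [[0.002, -0.0004, -0.005, 0, 0, 0], [0.002, -0.0004, -0.012, 0, 0, 0], [0.002, -0.0004, -0.018, 0, 0, 0], [0.002, -0.0004, -0.022, 0, 0, 0], [0.002, -0.0004, -0.025, 0, 0, 0], [0.002, -0.0004, -0.0265, 0, 0, 0], [0.002, -0.0004, -0.0275, 0, 0, 0], [0.002, -0.0004, -0.0275, 0, 0, 0], [0.002, -0.0004, -0.0275, 0, 0, 0]]

```text
t: 12.03
eef_pos: [0.6163, 0.1117, 0.0799]
tool_rot: [0.001, -0.706, 0.708, -0.001]
wrist_force: [0.0, -0.5, -0.2]
gripper_width: 0.406
```

```bash
python3 snap.py wrist w9
python3 - <<'E'
from h import *
import pickle
c,s=pickle.load(open('w9.pkl','rb'))
save(cv2.resize(c['color'][170:320,180:380],(800,600)),'w9z.png')
E
```

```text
{'t': 12.0333, 'eef_pos': [0.6163, 0.1117, 0.0799], 'tool_rot': [0.0006, -0.7057, 0.7085, -0.0009], 'wrist_force': [0.0241, -0.4768, -0.2145], 'gripper_width': 0.4061}
```

View pics/w9z.png

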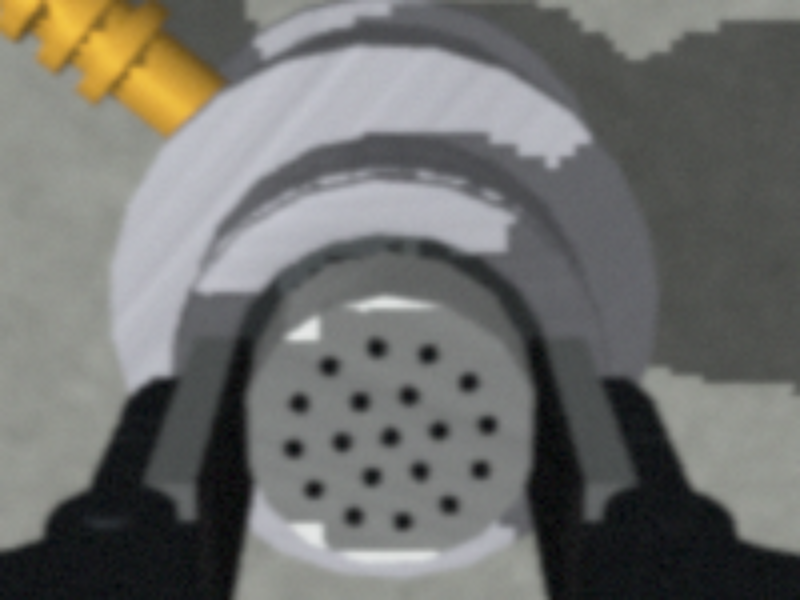

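>>> servo_tool:
  steps:
    - [[-0.0005, 0, -0.001, 0, 0, 0], [-0.0005, 0, -0.002, 0, 0, 0], [-0.0005, 0, -0.003, 0, 0, 0], [-0.0005, 0, -0.0033, 0, 0, 0], [-0.0005, 0, -0.0033, 0, 0, 0], [-0.0005, 0, -0.0033, 0, 0, 0]]

```text
t: 12.58
eef_pos: [0.6159, 0.1118, 0.0773]
tool_rot: [0.001, -0.706, 0.708, -0.001]
wrist_force: [-2.5, -0.4, 5.5]
gripper_width: 0.409
```

```bash
python3 snap.py wrist w10
python3 - <<'E'
from h import *
import pickle
c,s=pickle.load(open('w10.pkl','rb'))
save(cv2.resize(c['color'][170:320,180:380],(800,600)),'w10z.png')
E
```

```text
{'t': 12.5833, 'eef_pos': [0.6159, 0.1118, 0.0773], 'tool_rot': [0.0007, -0.7057, 0.7085, -0.0011], 'wrist_force': [-2.4609, -0.4373, 5.4961], 'gripper_width': 0.409}
```

View pics/w10z.png

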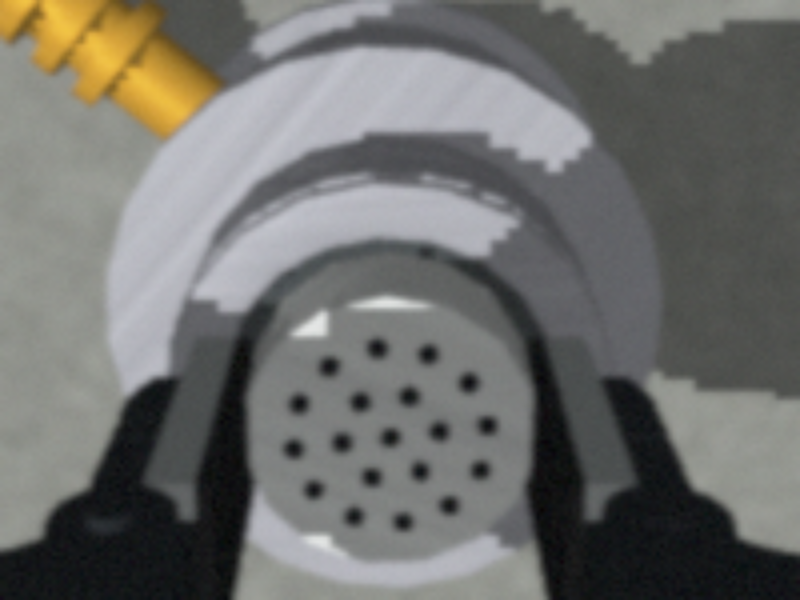

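>>> servo_tool:
  steps:
    - [[0, 0, 0, 0, 0, 0], [0, 0, 0, 0, 0, 0], [0, 0, 0, 0, 0, 0], [0, 0, 0, 0, 0, 0], [0, 0, 0, 0, 0, 0], [0, 0, 0, 0, 0, 0], [0, 0, 0, 0, 0, 0], [0, 0, 0.02, 0, 0, 0], [0, 0, 0.06, 0, 0, 0], [0, 0, 0.1, 0, 0, 0], [0, 0, 0.1, 0, 0, 0], [0, 0, 0.1, 0, 0, 0], [0, 0, 0.1, 0, 0, 0]]
  claw: 1

```text
t: 13.72
eef_pos: [0.6157, 0.1115, 0.1771]
tool_rot: [0.001, -0.706, 0.709, -0.001]
wrist_force: [-0.3, 0.2, 0.3]
gripper_width: 0.997
```

```bash
python3 snap.py wrist w11;python3 snap.py side s11
python3 - <<'E'
import cv2,numpy as np
a=cv2.imread('pics/s11.png')[170:260,190:290]; a=cv2.resize(a,(400,360),interpolation=2)
b=cv2.resize(cv2.imread('pics/w11.png')[160:280,220:340],(360,360),interpolation=2)
cv2.imwrite('pics/c11.png',np.hstack([a,b]))
E
```

```text
{'t': 13.7167, 'eef_pos': [0.6157, 0.1115, 0.1771], 'tool_rot': [0.0006, -0.7057, 0.7085, -0.0012], 'wrist_force': [-0.3442, 0.1643, 0.3293], 'gripper_width': 0.9967}
{'t': 13.7667, 'eef_pos': [0.6151, 0.1114, 0.1761], 'tool_rot': [-0.0002, -0.7057, 0.7085, -0.0007], 'wrist_force': [-0.686, -0.2463, 0.0021], 'gripper_width': 0.9987}
```

View pics/w11.png

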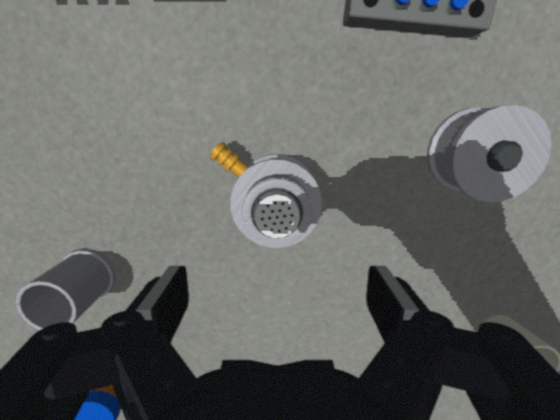

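View pics/c11.png

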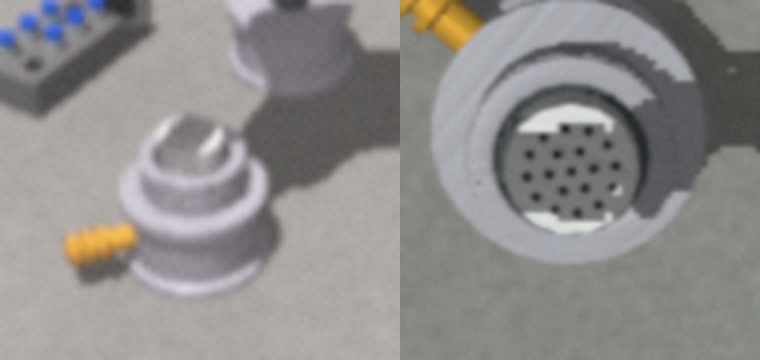

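>>> servo_tool:
  steps:
    - [[-0.01, 0.03, 0, 0, 0, 0], [-0.025, 0.065, 0, 0, 0, 0], [-0.04, 0.1, 0, 0, 0, 0], [-0.06, 0.14, 0, 0, 0, 0], [-0.08, 0.175, 0, 0, 0, 0], [-0.092, 0.205, 0, 0, 0, 0], [-0.092, 0.217, 0, 0, 0, 0], [-0.092, 0.217, 0, 0, 0, 0], [-0.092, 0.217, 0, 0, 0, 0], [-0.092, 0.217, 0, 0, 0, 0]]

```text
t: 14.65
eef_pos: [0.5235, 0.3263, 0.1745]
tool_rot: [-0.002, -0.705, 0.709, -0.001]
wrist_force: [-0.2, -0.8, -0.5]
gripper_width: 1.005
```

```bash
python3 snap.py wrist w12
python3 - <<'E'
from h import *
import pickle
c,s=pickle.load(open('w11.pkl','rb')); print(pix(c,s,277,217,.086).round(4))
E
```

```text
{'t': 14.65, 'eef_pos': [0.5235, 0.3263, 0.1745], 'tool_rot': [-0.0017, -0.705, 0.7092, -0.0008], 'wrist_force': [-0.1556, -0.7765, -0.4768], 'gripper_width': 1.0047}
[0.6144 0.1115 0.086 ]
```

View pics/w12.png

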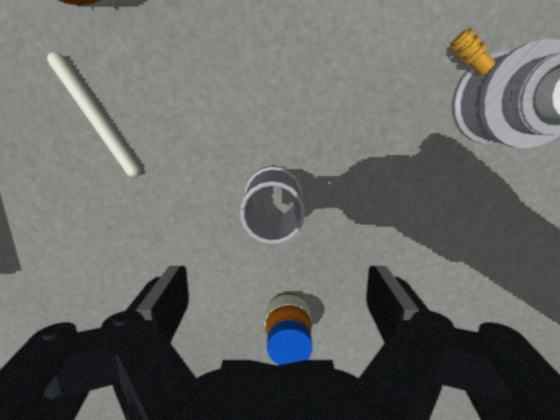

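Run:
```python
from h import *
import pickle
c,s=pickle.load(open('w12.pkl','rb'))
for u,v in [(272.3,212.5),(241,212.5),(304,212.5),(272.3,181.5),(272.3,243.5)]: print(pix(c,s,u,v,.07).round(4))
print(bot.get_state()['eef_pos'])
```

```text
[0.5215 0.3299 0.07  ]
[0.5217 0.3564 0.07  ]
[0.5213 0.3031 0.07  ]
[0.5481 0.3296 0.07  ]
[0.4932 0.3302 0.07  ]
[0.52376158 0.32593505 0.17475129]
```

>>> servo_tool:
  steps:
    - [[-0.0025, 0.0038, -0.02, 0, 0, 0], [-0.0025, 0.0038, -0.05, 0, 0, 0], [-0.0025, 0.0038, -0.085, 0, 0, 0], [-0.0025, 0.0038, -0.115, 0, 0, 0], [-0.0025, 0.0038, -0.135, 0, 0, 0], [-0.0025, 0.0038, -0.145, 0, 0, 0], [-0.0025, 0.0038, -0.147, 0, 0, 0], [-0.0025, 0.0038, -0.147, 0, 0, 0], [-0.0025, 0.0038, -0.147, 0, 0, 0]]

```text
t: 15.45
eef_pos: [0.5224, 0.33, 0.0291]
tool_rot: [-0.0, -0.704, 0.71, -0.001]
wrist_force: [0.1, 0.5, 0.6]
gripper_width: 1.001
```

>>> servo_tool:
  steps:
    - [[0, 0, 0, 0, 0, 0], [0, 0, 0, 0, 0, 0], [0, 0, 0, 0, 0, 0], [0, 0, 0, 0, 0, 0], [0, 0, 0, 0, 0, 0], [0, 0, 0, 0, 0, 0], [0, 0, 0, 0, 0, 0], [0, 0, 0, 0, 0, 0], [0, 0, 0, 0, 0, 0], [0, 0, 0, 0, 0, 0]]
  claw: 0
  squeeze: 50

```text
t: 16.28
eef_pos: [0.5234, 0.3305, 0.0309]
tool_rot: [0.001, -0.704, 0.71, -0.002]
wrist_force: [-0.7, -2.0, 7.6]
gripper_width: 0.642
```

```bash
python3 snap.py wrist w13
```

```text
{'t': 16.2833, 'eef_pos': [0.5234, 0.3305, 0.0309], 'tool_rot': [0.0007, -0.7044, 0.7098, -0.0015], 'wrist_force': [-0.6546, -2.0375, 7.6177], 'gripper_width': 0.6418}
```

View pics/w13.png

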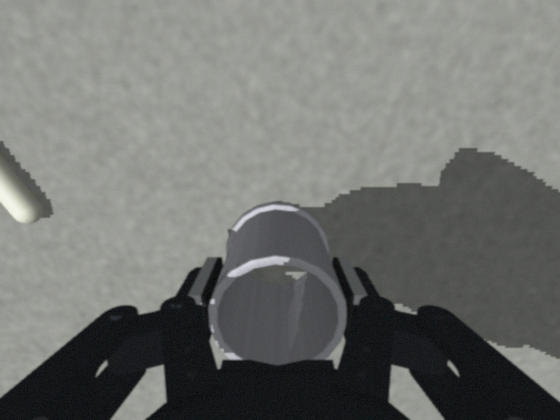

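>>> servo_tool:
  steps:
    - [[0, 0, 0.01, 0, 0, 0], [0, 0, 0.03, 0, 0, 0], [0, 0, 0.065, 0, 0, 0], [0, 0, 0.1, 0, 0, 0], [0, 0, 0.13, 0, 0, 0], [0.02, -0.03, 0.14, 0, 0, 0], [0.04, -0.065, 0.14, 0, 0, 0], [0.06, -0.1, 0.14, 0, 0, 0], [0.075, -0.135, 0.14, 0, 0, 0], [0.085, -0.17, 0.14, 0, 0, 0], [0.093, -0.2, 0.14, 0, 0, 0], [0.093, -0.2186, 0.14, 0, 0, 0], [0.093, -0.2186, 0.14, 0, 0, 0], [0.093, -0.2186, 0.14, 0, 0, 0], [0.093, -0.2186, 0.14, 0, 0, 0]]

```text
t: 17.58
eef_pos: [0.6161, 0.1131, 0.1715]
tool_rot: [0.001, -0.705, 0.709, -0.001]
wrist_force: [-1.5, 1.0, -0.8]
gripper_width: 0.641
```

```bash
python3 snap.py wrist w14
python3 - <<'E'
from h import *
import pickle
c,s=pickle.load(open('w13.pkl','rb')); print((pix(c,s,278,256.5,.07)-[.028,0,0]-s['eef_pos']).round(4),(pix(c,s,278.5,203,.008)-[.031,0,0]-s['eef_pos']).round(4))
E
```

```text
{'t': 17.5833, 'eef_pos': [0.6161, 0.1131, 0.1715], 'tool_rot': [0.0012, -0.7048, 0.7094, -0.0013], 'wrist_force': [-1.4854, 0.9736, -0.7885], 'gripper_width': 0.6408}
[-0.0032 -0.0006  0.0391] [-0.0023 -0.0011 -0.0229]
```

View pics/w14.png

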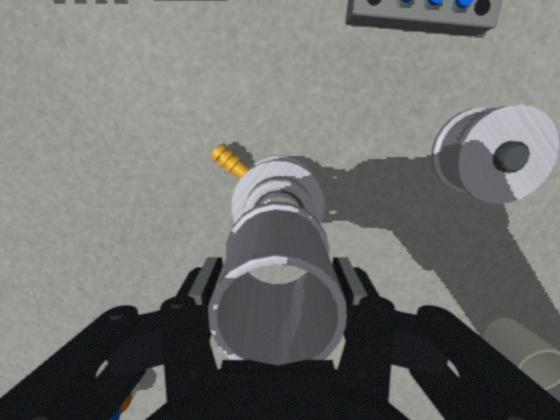

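>>> servo_tool:
  steps:
    - [[0.0007, -0.001, -0.015, 0, 0, 0], [0.0007, -0.001, -0.035, 0, 0, 0], [0.0007, -0.001, -0.046, 0, 0, 0], [0.0007, -0.001, -0.05, 0, 0, 0], [0.0007, -0.001, -0.05, 0, 0, 0], [0.0007, -0.001, -0.05, 0, 0, 0], [0.0007, -0.001, -0.05, 0, 0, 0]]

```text
t: 18.22
eef_pos: [0.6173, 0.1134, 0.1225]
tool_rot: [0.002, -0.705, 0.709, -0.002]
wrist_force: [0.5, -0.3, -1.0]
gripper_width: 0.638
```

```bash
python3 snap.py wrist w15;python3 snap.py side s15
python3 - <<'E'
import cv2,numpy as np
a=cv2.imread('pics/s15.png')[150:250,180:290]; a=cv2.resize(a,(396,360),interpolation=2)
b=cv2.resize(cv2.imread('pics/w15.png')[160:360,180:380],(400,400),interpolation=2)[:360]
cv2.imwrite('pics/c15.png',np.hstack([a,b]))
E
```

```text
{'t': 18.2167, 'eef_pos': [0.6173, 0.1134, 0.1225], 'tool_rot': [0.002, -0.7053, 0.7089, -0.0016], 'wrist_force': [0.5249, -0.332, -0.9599], 'gripper_width': 0.6385}
{'t': 18.2667, 'eef_pos': [0.6174, 0.1132, 0.1225], 'tool_rot': [0.002, -0.7053, 0.709, -0.0016], 'wrist_force': [0.0042, -0.3373, -1.6988], 'gripper_width': 0.6405}
```

View pics/c15.png

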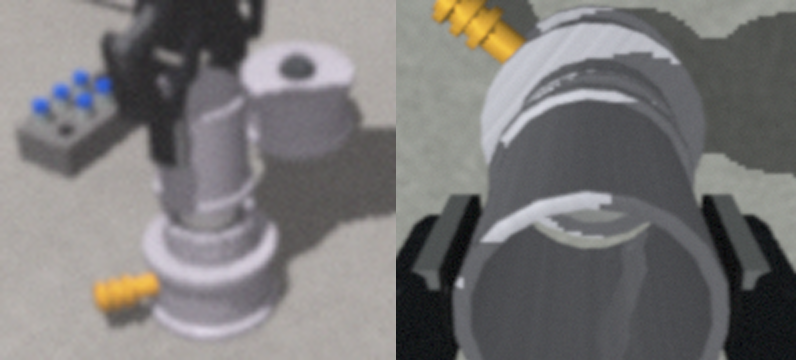

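>>> servo_tool:
  steps:
    - [[-0.0005, -0.0013, -0.002, 0, 0, 0], [-0.0005, -0.0013, -0.005, 0, 0, 0], [-0.0005, -0.0013, -0.008, 0, 0, 0], [-0.0005, -0.0013, -0.011, 0, 0, 0], [-0.0005, -0.0013, -0.0135, 0, 0, 0], [-0.0005, -0.0013, -0.015, 0, 0, 0], [-0.0005, -0.0013, -0.015, 0, 0, 0], [-0.0005, -0.0013, -0.015, 0, 0, 0]]

```text
t: 18.98
eef_pos: [0.6167, 0.1118, 0.1073]
tool_rot: [0.002, -0.705, 0.709, -0.002]
wrist_force: [-0.6, 0.3, -2.2]
gripper_width: 0.638
```

>>> servo_tool:
  steps:
    - [[0, 0, -0.001, 0, 0, 0], [0, 0, -0.002, 0, 0, 0], [0, 0, -0.0025, 0, 0, 0], [0, 0, -0.003, 0, 0, 0], [0, 0, -0.003, 0, 0, 0], [0, 0, -0.003, 0, 0, 0]]

```text
t: 19.48
eef_pos: [0.6169, 0.1118, 0.1049]
tool_rot: [0.002, -0.705, 0.709, -0.002]
wrist_force: [-1.5, -1.8, 4.6]
gripper_width: 0.636
```

```bash
python3 snap.py wrist w16;python3 snap.py side s16
python3 - <<'E'
import cv2,numpy as np
a=cv2.imread('pics/s16.png')[150:250,180:290]; a=cv2.resize(a,(396,360),interpolation=2)
b=cv2.resize(cv2.imread('pics/w16.png')[160:360,180:380],(400,400),interpolation=2)[:360]
cv2.imwrite('pics/c16.png',np.hstack([a,b]))
E
```

```text
{'t': 19.4833, 'eef_pos': [0.6169, 0.1118, 0.1049], 'tool_rot': [0.002, -0.7052, 0.709, -0.0018], 'wrist_force': [-1.4669, -1.8006, 4.6111], 'gripper_width': 0.6364}
{'t': 19.5333, 'eef_pos': [0.6169, 0.1118, 0.1049], 'tool_rot': [0.002, -0.7052, 0.709, -0.0018], 'wrist_force': [-2.1977, -0.1736, 5.3928], 'gripper_width': 0.6414}
```

View pics/c16.png

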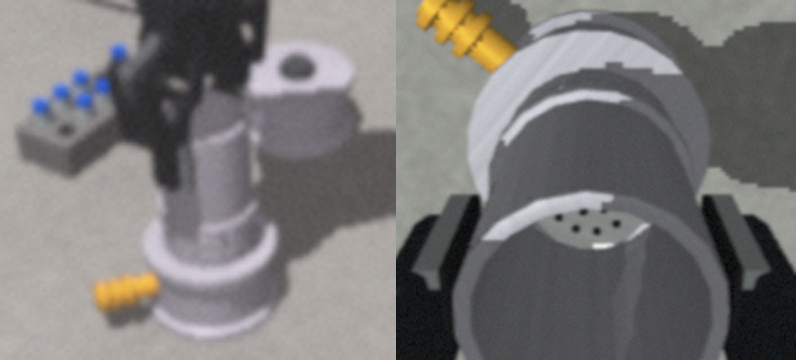

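>>> servo_tool:
  steps:
    - [[0, 0, 0, 0, 0, 0], [0, 0, 0, 0, 0, 0], [0, 0, 0, 0, 0, 0], [0, 0, 0, 0, 0, 0], [0, 0, 0, 0, 0, 0], [0, 0, 0, 0, 0, 0], [0, 0, 0, 0, 0, 0], [0, 0, 0.02, 0, 0, 0], [0, 0, 0.05, 0, 0, 0], [0, 0, 0.09, 0, 0, 0], [0, 0, 0.13, 0, 0, 0], [0, 0, 0.15, 0, 0, 0], [0, 0, 0.15, 0, 0, 0], [0, 0, 0.15, 0, 0, 0], [0, 0, 0.15, 0, 0, 0]]
  claw: 1

```text
t: 20.83
eef_pos: [0.6163, 0.1115, 0.2538]
tool_rot: [0.001, -0.705, 0.709, -0.001]
wrist_force: [-0.4, -1.0, -0.5]
gripper_width: 0.998
```

```bash
python3 snap.py wrist w17;python3 snap.py side s17
python3 - <<'E'
import cv2,numpy as np
a=cv2.imread('pics/s17.png')[150:250,180:290]; a=cv2.resize(a,(396,360),interpolation=2)
b=cv2.resize(cv2.imread('pics/w17.png')[160:280,220:340],(360,360),interpolation=2)[:360]
cv2.imwrite('pics/c17.png',np.hstack([a,b]))
E
```

```text
{'t': 20.8333, 'eef_pos': [0.6163, 0.1115, 0.2538], 'tool_rot': [0.0013, -0.7052, 0.709, -0.0014], 'wrist_force': [-0.4209, -1.0328, -0.5029], 'gripper_width': 0.9982}
{'t': 20.8833, 'eef_pos': [0.6161, 0.1114, 0.2533], 'tool_rot': [0.0009, -0.7052, 0.709, -0.0011], 'wrist_force': [-0.2093, -0.33, 0.9315], 'gripper_width': 1.0006}
```

View pics/c17.png

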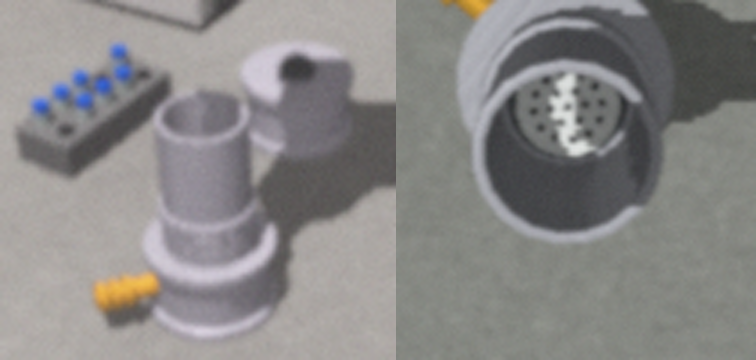

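>>> servo_tool:
  steps:
    - [[-0.02, -0.03, 0, 0, 0, 0], [-0.04, -0.065, 0, 0, 0, 0], [-0.06, -0.1, 0, 0, 0, 0], [-0.08, -0.135, 0, 0, 0, 0], [-0.1, -0.17, 0, 0, 0, 0], [-0.12, -0.205, 0, 0, 0, 0], [-0.14, -0.24, 0, 0, 0, 0], [-0.165, -0.27, -0.01, 0, 0, 0], [-0.19, -0.3, -0.02, 0, 0, 0], [-0.215, -0.33, -0.03, 0, 0, 0], [-0.235, -0.365, -0.05, 0, 0, 0], [-0.246, -0.39, -0.08, 0, 0, 0], [-0.248, -0.396, -0.1, 0, 0, 0], [-0.248, -0.396, -0.11, 0, 0, 0], [-0.248, -0.396, -0.11, 0, 0, 0], [-0.248, -0.396, -0.11, 0, 0, 0]]

```text
t: 22.27
eef_pos: [0.3685, -0.2832, 0.1428]
tool_rot: [0.001, -0.706, 0.708, -0.0]
wrist_force: [0.3, 0.3, 0.5]
gripper_width: 1.001
```

```bash
python3 snap.py wrist w18
python3 - <<'E'
from h import *
import pickle
c,s=pickle.load(open('w17.pkl','rb')); 
for u,v in [(277.7,210.7),(277.7,180.7),(277.7,240.7)]: print(pix(c,s,u,v,.144).round(4))
E
```

```text
{'t': 22.2667, 'eef_pos': [0.3685, -0.2832, 0.1428], 'tool_rot': [0.0009, -0.7059, 0.7083, -0.0001], 'wrist_force': [0.3415, 0.2616, 0.4904], 'gripper_width': 1.0014}
[0.6148 0.1109 0.144 ]
[0.641  0.1108 0.144 ]
[0.5871 0.1111 0.144 ]
```

View pics/w18.png

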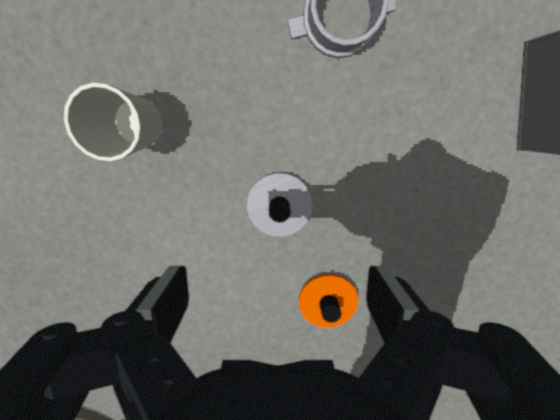

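Run:
```python
from h import *
import pickle
c,s=pickle.load(open('w18.pkl','rb')); 
for u,v,z in [(279.7,204.5,.011),(247,204.5,.011),(312,204.5,.011),(279.7,172,.011),(279.7,237,.011),(279.5,210,.031)]: print(pix(c,s,u,v,z).round(4))
save(cv2.resize(c['color'][165:245,230:330],(800,640))[:600],'w18z.png')
```

```text
[ 0.3663 -0.2855  0.011 ]
[ 0.3664 -0.255   0.011 ]
[ 0.3662 -0.3156  0.011 ]
[ 0.3967 -0.2855  0.011 ]
[ 0.3338 -0.2854  0.011 ]
[ 0.3668 -0.2852  0.031 ]
```

View pics/w18z.png

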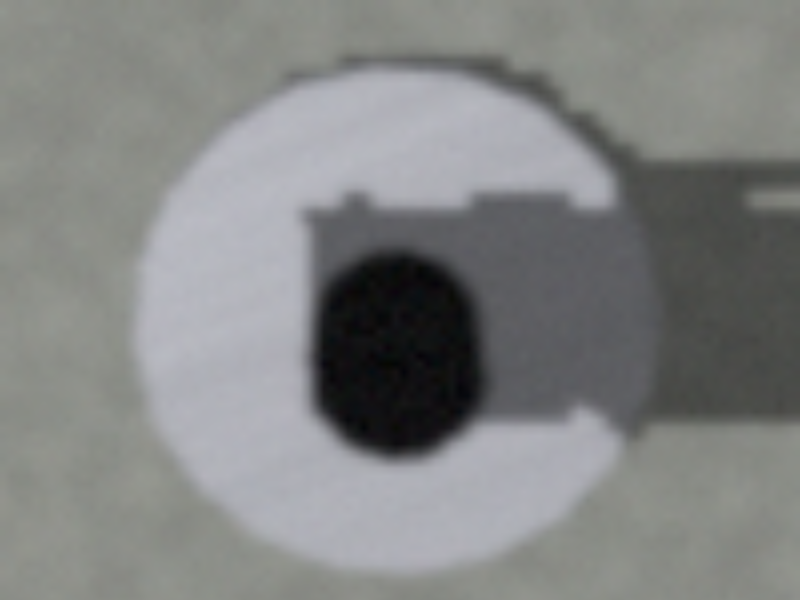

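>>> servo_tool:
  steps:
    - [[-0.0028, -0.0021, -0.02, 0, 0, 0], [-0.0028, -0.0021, -0.05, 0, 0, 0], [-0.0028, -0.0021, -0.08, 0, 0, 0], [-0.0028, -0.0021, -0.105, 0, 0, 0], [-0.0028, -0.0021, -0.12, 0, 0, 0], [-0.0028, -0.0021, -0.127, 0, 0, 0], [-0.0028, -0.0021, -0.1295, 0, 0, 0], [-0.0028, -0.0021, -0.1295, 0, 0, 0], [-0.0028, -0.0021, -0.1295, 0, 0, 0]]

```text
t: 23.07
eef_pos: [0.3677, -0.2858, 0.0153]
tool_rot: [0.001, -0.706, 0.708, -0.002]
wrist_force: [0.2, -0.3, 0.2]
gripper_width: 1.001
```

>>> servo_tool:
  steps:
    - [[0, 0, 0, 0, 0, 0], [0, 0, 0, 0, 0, 0], [0, 0, 0, 0, 0, 0], [0, 0, 0, 0, 0, 0], [0, 0, 0, 0, 0, 0], [0, 0, 0, 0, 0, 0], [0, 0, 0, 0, 0, 0], [0, 0, 0, 0, 0, 0], [0, 0, 0, 0, 0, 0], [0, 0, 0, 0, 0, 0], [0, 0, 0, 0, 0, 0], [0, 0, 0, 0, 0, 0], [0, 0, 0, 0, 0, 0], [0, 0, 0, 0, 0, 0]]
  claw: 0
  squeeze: 50

```text
t: 24.23
eef_pos: [0.3677, -0.2859, 0.0157]
tool_rot: [0.001, -0.706, 0.708, -0.002]
wrist_force: [-1.9, 1.4, 5.7]
gripper_width: 0.208
```

```bash
python3 snap.py wrist w19
python3 - <<'E'
import cv2
a=cv2.imread('pics/w19.png')[180:330,180:380]; cv2.imwrite('pics/w19z.png',cv2.resize(a,None,fx=4,fy=4,interpolation=2))
E
```

```text
{'t': 24.2333, 'eef_pos': [0.3677, -0.2859, 0.0157], 'tool_rot': [0.0013, -0.7063, 0.708, -0.0023], 'wrist_force': [-1.9167, 1.4329, 5.6927], 'gripper_width': 0.208}
```

View pics/w19z.png

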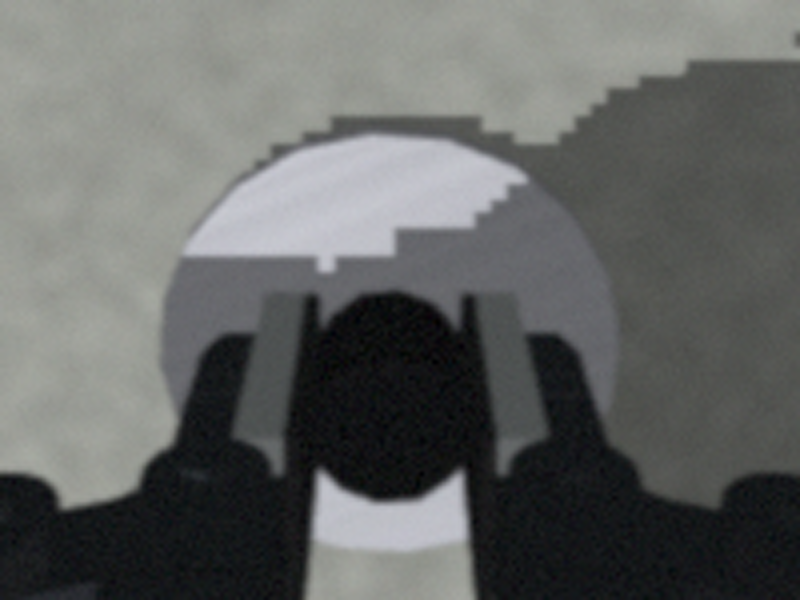

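>>> servo_tool:
  steps:
    - [[0, 0, 0.01, 0, 0, 0], [0, 0, 0.03, 0, 0, 0], [0, 0, 0.06, 0, 0, 0], [0, 0, 0.095, 0, 0, 0], [0.005, 0.005, 0.13, 0, 0, 0], [0.02, 0.025, 0.16, 0, 0, 0], [0.04, 0.055, 0.18, 0, 0, 0], [0.06, 0.085, 0.19, 0, 0, 0], [0.08, 0.12, 0.19, 0, 0, 0], [0.1, 0.155, 0.19, 0, 0, 0], [0.12, 0.19, 0.19, 0, 0, 0], [0.14, 0.225, 0.19, 0, 0, 0], [0.16, 0.26, 0.19, 0, 0, 0], [0.18, 0.295, 0.19, 0, 0, 0], [0.2, 0.33, 0.19, 0, 0, 0], [0.22, 0.36, 0.19, 0, 0, 0], [0.24, 0.385, 0.19, 0, 0, 0], [0.2485, 0.397, 0.19, 0, 0, 0], [0.2485, 0.397, 0.19, 0, 0, 0], [0.2485, 0.397, 0.19, 0, 0, 0]]

```text
t: 25.95
eef_pos: [0.6157, 0.1116, 0.2056]
tool_rot: [0.001, -0.707, 0.707, -0.002]
wrist_force: [0.0, -0.9, -2.1]
gripper_width: 0.207
```

>>> servo_tool:
  steps:
    - [[0, 0, 0, 0, 0, 0], [0, 0, 0, 0, 0, 0]]

```text
t: 26.12
eef_pos: [0.615, 0.1098, 0.2055]
tool_rot: [0.0, -0.706, 0.708, -0.002]
wrist_force: [0.2, -0.4, -1.1]
gripper_width: 0.21
```

```bash
python3 snap.py wrist w20
python3 - <<'E'
from h import *
import pickle
c,s=pickle.load(open('w19.pkl','rb')); e=s['eef_pos']
print((pix(c,s,277.5,213.75,.011)-e).round(4),(pix(c,s,277.5,317.5,.011)-e).round(4),(pix(c,s,220.5,266,.011)-e).round(4),(pix(c,s,334.3,266,.011)-e).round(4))
import cv2
a=cv2.imread('pics/w20.png')[180:330,180:380]; cv2.imwrite('pics/w20z.png',cv2.resize(a,None,fx=4,fy=4,interpolation=2))
E
```

```text
{'t': 26.1167, 'eef_pos': [0.615, 0.1098, 0.2055], 'tool_rot': [0.0001, -0.7062, 0.708, -0.0021], 'wrist_force': [0.164, -0.3609, -1.1346], 'gripper_width': 0.2101}
[ 0.0279 -0.0003 -0.0047] [-0.0331 -0.0002 -0.0047] [-0.0011  0.0301 -0.0047] [-0.0013 -0.0305 -0.0047]
```

View pics/w20z.png

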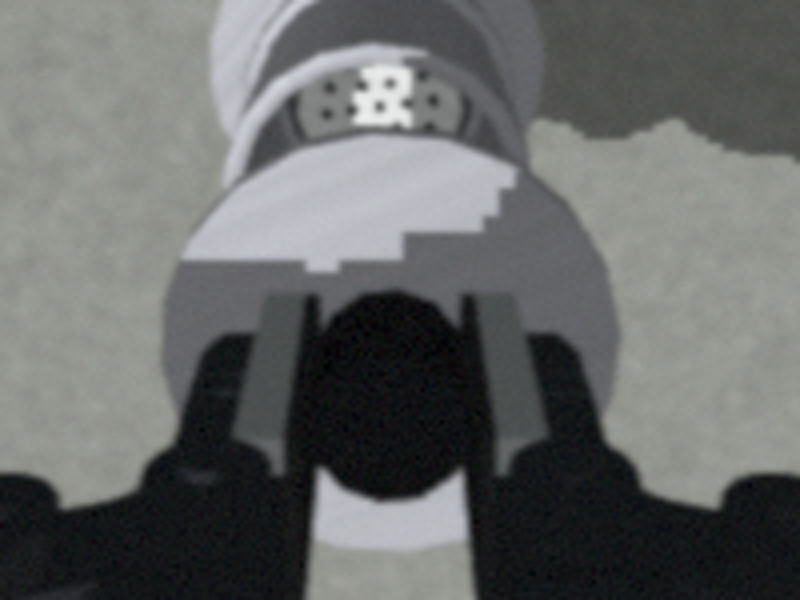

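>>> servo_tool:
  steps:
    - [[0.0016, 0.0014, -0.015, 0, 0, 0], [0.0016, 0.0014, -0.03, 0, 0, 0], [0.0016, 0.0014, -0.038, 0, 0, 0], [0.0016, 0.0014, -0.042, 0, 0, 0], [0.0016, 0.0014, -0.044, 0, 0, 0], [0.0016, 0.0014, -0.044, 0, 0, 0], [0.0016, 0.0014, -0.044, 0, 0, 0]]

```text
t: 26.75
eef_pos: [0.6171, 0.1113, 0.1623]
tool_rot: [0.001, -0.706, 0.708, -0.002]
wrist_force: [0.2, -0.1, -1.0]
gripper_width: 0.21
```

```bash
python3 snap.py wrist w21;python3 snap.py side s21
python3 - <<'E'
import cv2,numpy as np
a=cv2.imread('pics/s21.png')[130:240,180:290]; a=cv2.resize(a,(400,400),interpolation=2)
b=cv2.resize(cv2.imread('pics/w21.png')[150:350,180:380],(400,400),interpolation=2)
cv2.imwrite('pics/c21.png',np.hstack([a,b]))
E
```

```text
{'t': 26.75, 'eef_pos': [0.6171, 0.1113, 0.1623], 'tool_rot': [0.0006, -0.7061, 0.7081, -0.0024], 'wrist_force': [0.1846, -0.1026, -1.005], 'gripper_width': 0.2104}
{'t': 26.8, 'eef_pos': [0.6172, 0.1114, 0.1624], 'tool_rot': [0.0008, -0.7061, 0.7081, -0.0024], 'wrist_force': [0.327, -0.0092, -0.979], 'gripper_width': 0.2108}
```

View pics/c21.png

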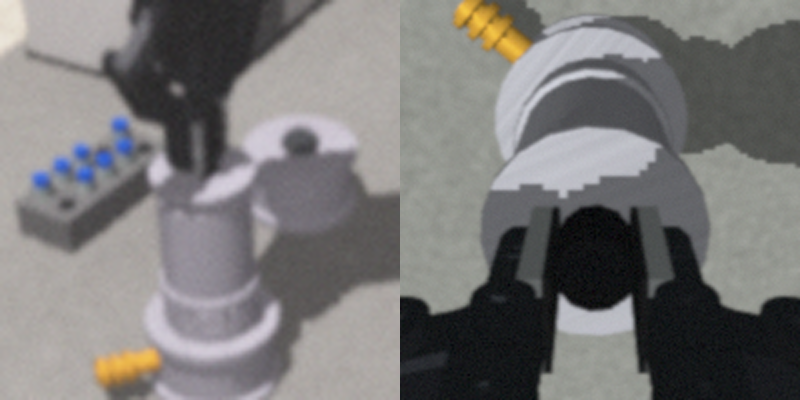

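Aligned above the mouth. Lower 8 mm.

>>> servo_tool:
  steps:
    - [[-0.0005, 0, -0.001, 0, 0, 0], [-0.0005, 0, -0.0025, 0, 0, 0], [-0.0005, 0, -0.004, 0, 0, 0], [-0.0005, 0, -0.0055, 0, 0, 0], [-0.0005, 0, -0.0065, 0, 0, 0], [-0.0005, 0, -0.0065, 0, 0, 0], [-0.0005, 0, -0.0065, 0, 0, 0]]

```text
t: 27.43
eef_pos: [0.6166, 0.1114, 0.1558]
tool_rot: [0.001, -0.706, 0.708, -0.002]
wrist_force: [0.4, -0.2, -1.0]
gripper_width: 0.21
```

>>> servo_tool:
  steps:
    - [[0, 0, -0.001, 0, 0, 0], [0, 0, -0.0018, 0, 0, 0], [0, 0, -0.0025, 0, 0, 0], [0, 0, -0.003, 0, 0, 0], [0, 0, -0.003, 0, 0, 0], [0, 0, -0.003, 0, 0, 0]]

```text
t: 27.93
eef_pos: [0.6169, 0.1115, 0.1538]
tool_rot: [0.001, -0.706, 0.708, -0.003]
wrist_force: [-1.9, 0.4, 4.7]
gripper_width: 0.209
```

```bash
python3 snap.py wrist w22;python3 snap.py side s22
python3 - <<'E'
import cv2,numpy as np
a=cv2.imread('pics/s22.png')[130:240,180:290]; a=cv2.resize(a,(400,400),interpolation=2)
b=cv2.resize(cv2.imread('pics/w22.png')[150:350,180:380],(400,400),interpolation=2)
cv2.imwrite('pics/c22.png',np.hstack([a,b]))
E
```

```text
{'t': 27.9333, 'eef_pos': [0.6169, 0.1115, 0.1538], 'tool_rot': [0.001, -0.7061, 0.7081, -0.0028], 'wrist_force': [-1.9456, 0.3711, 4.7093], 'gripper_width': 0.2088}
{'t': 27.9833, 'eef_pos': [0.6169, 0.1115, 0.1538], 'tool_rot': [0.001, -0.7061, 0.7081, -0.0027], 'wrist_force': [-2.7886, -1.0995, 5.5801], 'gripper_width': 0.2058}
```

View pics/c22.png

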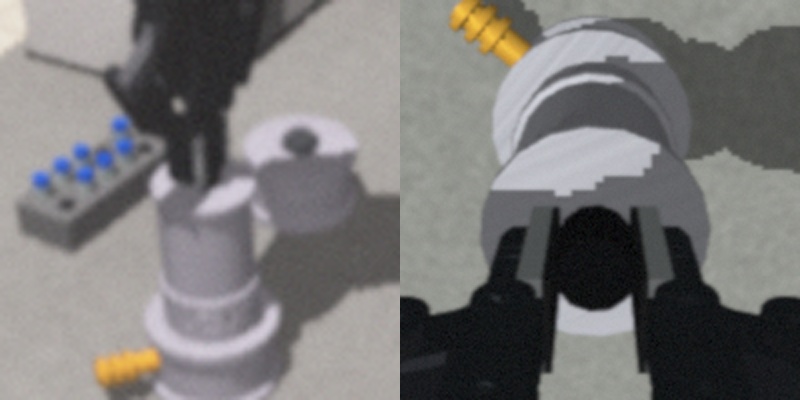

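Contact at 0.1538, as predicted (0.1537). Release and withdraw.

>>> servo_tool:
  steps:
    - [[0, 0, 0, 0, 0, 0], [0, 0, 0, 0, 0, 0], [0, 0, 0, 0, 0, 0], [0, 0, 0, 0, 0, 0], [0, 0, 0, 0, 0, 0], [0, 0, 0, 0, 0, 0], [0, 0, 0, 0, 0, 0], [0, 0, 0, 0, 0, 0], [0, 0, 0.02, 0, 0, 0], [0, 0, 0.05, 0, 0, 0], [0, 0, 0.09, 0, 0, 0], [0, 0, 0.12, 0, 0, 0], [0, 0, 0.13, 0, 0, 0], [0, 0, 0.13, 0, 0, 0], [0, 0, 0.13, 0, 0, 0]]
  claw: 1

```text
t: 29.28
eef_pos: [0.6168, 0.1113, 0.2834]
tool_rot: [0.001, -0.706, 0.708, -0.003]
wrist_force: [-0.1, -0.1, -0.2]
gripper_width: 0.999
```

```bash
python3 snap.py wrist w23;python3 snap.py side s23
python3 - <<'E'
import cv2,numpy as np
a=cv2.imread('pics/s23.png')[130:240,180:290]; a=cv2.resize(a,(400,400),interpolation=2)
b=cv2.resize(cv2.imread('pics/w23.png')[130:270,210:350],(400,400),interpolation=2)
cv2.imwrite('pics/c23.png',np.hstack([a,b]))
E
```

```text
{'t': 29.2833, 'eef_pos': [0.6168, 0.1113, 0.2834], 'tool_rot': [0.001, -0.7061, 0.7081, -0.0029], 'wrist_force': [-0.1228, -0.1255, -0.1842], 'gripper_width': 0.9993}
{'t': 29.3333, 'eef_pos': [0.6161, 0.1111, 0.2822], 'tool_rot': [-0.0, -0.7061, 0.7081, -0.0022], 'wrist_force': [0.5983, -0.2796, 0.2704], 'gripper_width': 0.9995}
```

View pics/c23.png

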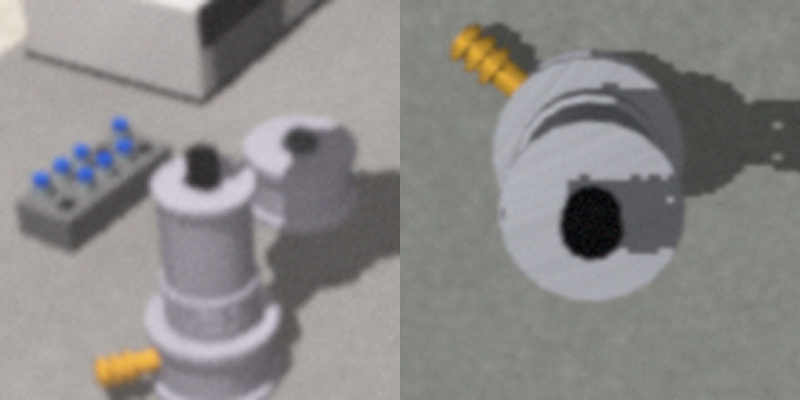

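View pics/s23.png

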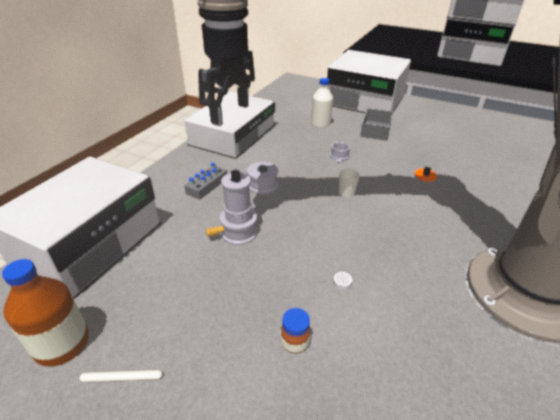

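```bash
python3 -c "
from workcell import bot
print(bot.hand_in())"
```

```text
the job is handed in; nothing more can be done
None
```

The filter holder is assembled on the pot with the barb and handed in. I placed the base, the filter disc, the tall funnel and the lid in that order. For the filter I took the look-alike farthest from the robot's base. It took about 29 s of the 128 s allowed.

- **Seating:** each piece was lowered until it touched. Contact came within about 0.2 mm of the height expected for a fully seated piece. I then let go and pulled back.
- **Forces:** the highest wrist force I read was about 13 N, while gripping the base; placing contacts read 5–7 N. I read force only between moves, not continuously.
- **Final pictures:** the side and wrist views show the stack upright, the lid level on the funnel, and the gripper clear above it.
- **Other items:** the short funnel, jar, beaker, vial rack, plain pot, orange lid and second filter look unmoved in the last side picture. I judged that by eye.
- **Disagreement:** positions from the top camera differed from the wrist camera by about 3 mm (up to 5 mm in x for the pot). I used the wrist camera for all pick and place moves.

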